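# Pin the print bed's height lever at its middle stop

## Robot

A 7-joint arm with a two-finger parallel gripper is mounted at the origin on the work surface. World frame = base frame: x ahead of the robot, y to its left, z up, the work surface at z = 0. Lengths are in mm, angles in rad, forces in N, time in s.
With the tool pointing down it reaches from about 400 to 875 mm from the base axis. Payload 19.3 kg.
Tool frame: the origin (TCP) lies at the very end of the fingers, on their centre line; the grasp point (between the pads) lies 19 mm behind it (grip_point_offset is the z of the grasp point in the tool frame, in mm); z points along the fingers, y is the line along which they close (so a half turn about z gives the same grasp; the last joint's range is limited). The gripper opens to 85 mm and grips with 20 to 120 N. Pads are 22 mm wide; open, the fingers measure 114 mm over their backs; the gripper's body (76 mm by 85 mm) begins 54 mm behind the grasp point. The pads swing forward as they close: fully open they stand 13 mm farther back than shut.
Start: joints at [1.038, 0.521, -0.036, 1.599, 0.021, 1.021, -0.113], TCP at [279.007, -559.258, 231.291] pointing down, gripper open.
Joint ranges: [-2.91, 2.91], [-0.3, 2.13], [-1.5, 1.42], [0.17, 2.43], [-1.26, 4.41], [0.16, 1.93], [-2.52, 2.52]. Speed limits (rad/s): [1.89, 1.89, 2.39, 2.39, 3.01, 3.01, 3.01].

## Interface

Orientations are given as a 3x3 rotation matrix whose columns are the frame's x, y, z axes.
In Python, from workcell import movep, movel, goto_joints, open_gripper, clamp, wait, inverse_kinematics, read_state, camera, PlanningError, finish_job, grip_point_offset gives the robot as it stands. Calls block until the motion is done:
- movep(position, orientation): joint-space move of the TCP to a pose.
- movel(position, frame=None, max_speed=150, guard=None): straight line of the TCP; frame=None keeps the orientation; max_speed is the mean speed in mm/s. With guard (N) it stops when the force on the tool has changed by that much, and returns True; else False.
- goto_joints(angles): joint-space move.
- open_gripper() and clamp(): open the fingers fully, or close them until they stop; the grip force is fixed at half the most.
- wait(seconds).
- inverse_kinematics(position, orientation): joint angles nearest the present ones, or None.
- read_state(): the state.
- camera(name): name is "scene" or "side" or "wrist"; returns a dict with "image" (384x512x3 uint8, blue, green, red), "range_z" (384x512 float32, mm along the optical axis (not along the pixel's ray), 0 where there is no reading), "fx", "fy", "cx", "cy" (pixels), "cam_to_world" (4x4, takes a point from camera to world coordinates). Camera axes: x right, y up, looking along -z (the intrinsics and any distortion apply to the point x, -y, -z); pixel columns grow to the right and rows downward; lengths in mm; the calibration is good to about 2 mm. A picture is of the moment at which its call begins.
A pose or a line that the arm cannot do raises PlanningError and nothing moves.
- finish_job(): hands the job in; it is judged then, once.
The state is a dict: "time": time; "qpos": joint angles; "qvel": joint speeds; "joint_efforts": joint torques, N m; "eef_pos": TCP position; "tool_rot": TCP orientation; "ft_force": force on the tool from outside, world axes, zero at the start; "torque": the same for the moment, N m; "finger_gap": finger opening in mm; "gripper_force": force on a finger pad.
Only numpy, scipy, OpenCV 4.12 (cv2) and the standard library are available. Lean on these libraries where they do the work, as an engineer would, in place of code of your own. Each camera call takes 0.05 s, during which the arm holds its last target. There are 200 camera calls.

## Task

Set the height lever of the small screen-printing bed to the middle one of its three stops and lock it there: take the long lock pin with the round knob from the pin rack and push it through the lever and the stop plate under it, until its collar sits fully home on the lever. Leave the other two pins standing in the rack, and do not knock over or push away the ink tub that stands on the bench near them.

Things in the scene. Friction and masses are not known exactly. Their poses are not given: they have to be found in the camera images.
- press: Fixed hand screen-printing bed: grey bed 180 x 240 mm, top 50 mm high, on the far (+x) side of a short vertical pivot post (cap 32 mm wide, 74 mm high). Origin on the table under the pivot's axis, z up; at lever angle 0 the lever points along this frame's -x.
- stop_mid (a point): Nominal place of the middle stop hole, z 50 mm, on top of the level steel stop plate (8 mm thick, open below) under the lever. Its three 11.5 mm holes lie 90 mm from the pivot's axis, nominally at lever angles -0.38, 0, +0.38. The plate is clamped in slots: it really stands turned about the pivot by up to 0.1 rad (9 mm) either way, unmeasured: feel for the hole.
- lever (a joint): Angle of the height lever about the vertical pivot, rad, limits -0.65 to 0.65. 0: it points along the press's -x, nominally over the middle stop hole; positive: anticlockwise seen from above. It stays where it is left (about 2 N at the handle moves it).
- lever_hole (a point): Centre of the 12 mm round hole through the aluminium lever, on the lever's top face (60 mm above the table), 90 mm from the pivot's axis. The lever is a level flat bar 34 mm wide, 8 mm thick (z 52 to 60 mm), 2 mm above the stop plate. x axis: along the lever towards the pivot.
- lever_grip (a point): Grip point on the lever's upright black round handle: 24 mm diameter, from z 60 to 110 mm, 147 mm from the pivot's axis and 57 mm from the lever hole; this point is on its axis at z 90 mm.
- lock_pin: The steel lock pin, 80 g, standing foot down in one of the rack's three holes (any one of them). Origin at the foot's end, z along the pin towards the knob. Shank 10 mm diameter, 45 mm long with a chamfered foot; then a 22 mm collar, 4 mm thick (45 to 49 mm); then a plain round knob 20 mm diameter (49 to 79 mm).
- pin_collar (a point): Point on the lock pin's axis at the underside of its collar, 45 mm above its foot; it sits on the lever's top face when the pin is home.
- rack: Fixed wooden pin rack 170 x 60 x 30 mm, origin at the centre of its underside. Three upright 11.5 mm square holes, 22 mm deep (floor 8 mm above the table), in a row along its x axis 55 mm apart.
- short_pin: A different pin in the rack, to be left there: round knob like the lock pin's but a shank of only 27 mm, so it stands 18 mm lower. Origin at its foot's end.
- wing_pin: A different pin in the rack, to be left there: flat wing grip 24 x 10 mm instead of a round knob. Origin at its foot's end.
- bench_tub: White lidded ink tub, 68 mm diameter, 55 mm high, standing on the bench between rack and press. Origin at its underside.
Mind the look-alikes: they are no part of the job. What is shaped like the lock_pin but purple is not meant.

How it is judged:
By the outcome, as a careful person would: the job done as asked, in the order asked, and still so for the second after the job is handed in, with the robot touching nothing.
It also fails if it takes over 72 s, if anything falls off the work surface, if the arm or the gripper's body presses on something with over 40 N, if the wrist force passes 120 N, or if a joint passes its speed limit or range.

## Working session

There is one attempt and no reset: what is moved stays moved. The work goes in short steps, each a Python script; the robot and the scene stay as the last script left them, time stands still between calls to the robot, and variables do not carry over. Pictures are saved under pics/ and viewed, at most 10 in all, crops included, and the job is handed in when it is done.

```bash
ls; mkdir -p pics; python3 - <<'E'
from workcell import *
import cv2,numpy as np,pickle
d={}
for n in("scene","side"):
    c=camera(n);d[n]=c;cv2.imwrite(f"pics/{n}0.png",cv2.resize(c["image"],(800,600),interpolation=cv2.INTER_CUBIC))
    print(n,c["fx"],c["cx"],c["cy"],c["cam_to_world"].round(3).tolist(),(c["range_z"]>0).mean(),[k for k in c])
pickle.dump(d,open("d0.pkl","wb"))
s=read_state();print(s["time"],s["ft_force"],s["tool_rot"],grip_point_offset)
E
```

```text
pics
scene 353.29667166357893 258.8826820705451 196.98711507685994 [[-0.85, -0.295, 0.436, 888.371], [0.527, -0.475, 0.705, 482.159], [-0.001, 0.829, 0.56, 584.0], [0.0, 0.0, 0.0, 1.0]] 0.9957427978515625 ['image', 'range_z', 'fx', 'fy', 'cx', 'cy', 'cam_to_world']
side 457.29895856555663 250.62764084895235 191.51338227992238 [[0.921, 0.244, -0.303, 227.974], [-0.389, 0.55, -0.739, -808.153], [-0.014, 0.799, 0.601, 638.92], [0.0, 0.0, 0.0, 1.0]] 0.996002197265625 ['image', 'range_z', 'fx', 'fy', 'cx', 'cy', 'cam_to_world']
0.1 [-0.94214216  0.28612343 -0.0868186 ] [[ 8.94818909e-01  4.46428989e-01 -5.27736367e-04]
 [ 4.46429296e-01 -8.94818455e-01  9.03546009e-04]
 [-6.88591090e-05 -1.04410703e-03 -9.99999453e-01]] -18.700000000000003
```

View pics/scene0.png

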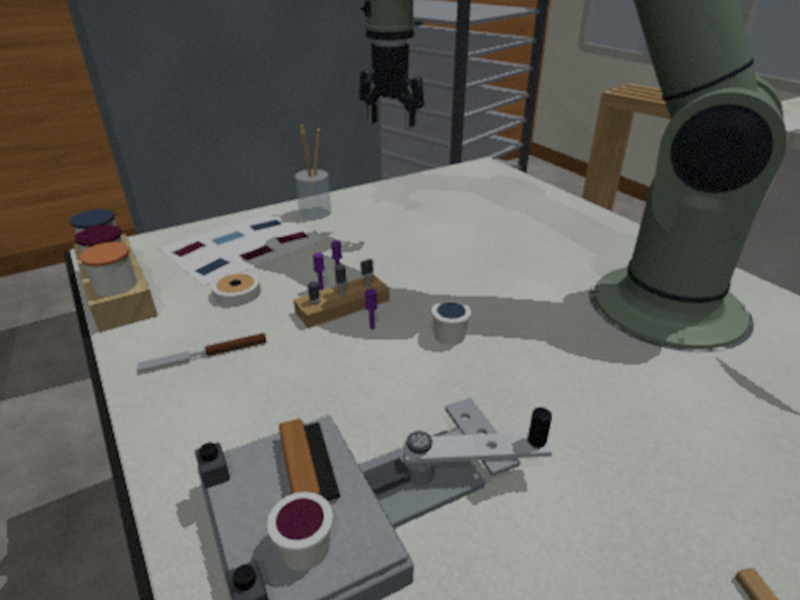

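View pics/side0.png

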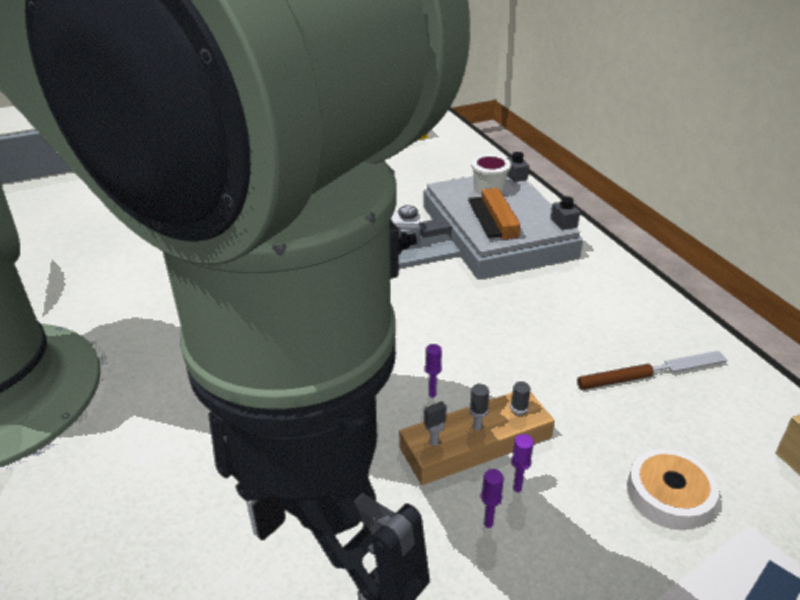

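The two pictures are at 800x600 scale.
- **Lock pin candidates:** in the rack (side view), the wing pin is at (435,418), a tall round knob at (479,400) and a short round knob at (520,396). The purple decoys are at (433,360), (523,450) and (491,488). I choose the middle, tall, round, dark one, which is at (341,280) in the scene view.
- **Press (scene view):** lever hole (491,445), pivot cap (419,440), handle top (541,415).
- **Tub:** (451,315).

```bash
cat >h.py <<'E'
import numpy as np,cv2
def cloud(c):
    h,w=c["range_z"].shape;v,u=np.mgrid[:h,:w];z=c["range_z"]
    p=np.stack([(u-c["cx"])/c["fx"]*z,-(v-c["cy"])/c["fy"]*z,-z],-1)
    M=c["cam_to_world"];return p@M[:3,:3].T+M[:3,3]
def ray(c,u,v):
    M=c["cam_to_world"];d=M[:3,:3]@[(u-c["cx"])/c["fx"],-(v-c["cy"])/c["fy"],-1];return M[:3,3],d
def onplane(c,u,v,z):
    o,d=ray(c,u,v);return o+d*(z-o[2])/d[2]
def tri(a,b):
    (o,d),(p,e)=a,b
    A=np.stack([d,-e],1);t=np.linalg.lstsq(A,p-o,rcond=None)[0]
    x,y=o+d*t[0],p+e*t[1];return (x+y)/2,np.linalg.norm(x-y)
E
python3 - <<'E'
import pickle,cv2,numpy as np
from h import *
np.set_printoptions(precision=1,suppress=True)
d=pickle.load(open("d0.pkl","rb"))
cents={}
for n in d:
    c=d[n];P=cloud(c);im=c["image"].astype(int);hsv=cv2.cvtColor(c["image"],cv2.COLOR_BGR2HSV)
    s=P[(abs(P[...,2])<15)];print(n,"table z",np.median(s[:,2]))
    pur=(hsv[...,0]>125)&(hsv[...,0]<150)&(hsv[...,1]>120)
    wood=(hsv[...,0]>8)&(hsv[...,0]<25)&(hsv[...,1]>90)&(P[...,2]>20)&(P[...,2]<36)
    dark=(hsv[...,2]<95)&(hsv[...,1]<90)&(P[...,2]>35)&(P[...,2]<130)
    for nm,m in(("purple",pur),("wood",wood),("dark",dark)):
        k,l,st,ce=cv2.connectedComponentsWithStats(m.astype(np.uint8))
        for i in range(1,k):
            if st[i,4]<20:continue
            q=P[l==i];print(n,nm,"px",ce[i]*1.5625,"bb",st[i],"med",np.median(q,0),"lo",np.percentile(q,3,axis=0),"hi",np.percentile(q,97,axis=0))
            if nm=="wood" and st[i,4]>150: print("   rect",cv2.minAreaRect(q[:,:2].astype(np.float32)))
for n,a in(("scene",(170,140,270,220)),("side",(240,210,380,350)),("scene",(250,240,370,310))):
    x0,y0,x1,y1=a;cr=d[n]["image"][y0:y1,x0:x1]
    f=min(800/(x1-x0),600/(y1-y0));cv2.imwrite(f"pics/crop_{n}_{x0}.png",cv2.resize(cr,None,fx=f,fy=f,interpolation=cv2.INTER_CUBIC));print(a,f)
a=cv2.imread("pics/crop_scene_170.png");b=cv2.imread("pics/crop_scene_250.png")
m=np.full((600,800,3),0,np.uint8);a=cv2.resize(a,(400,320));b=cv2.resize(b,(800,467));
cv2.imwrite("pics/lever_crop.png",b)
E
```

```text
scene table z 1.6839358952398698
scene purple px [336. 251.] bb [213 155   5  14  58] med [ 491.7 -417.5   63.9] lo [ 483.8 -422.3   36.7] hi [ 497.8 -413.7   80.4]
scene purple px [318.5 267. ] bb [201 162   6  23  87] med [ 542.4 -390.8   59.4] lo [ 534.5 -395.8    6.8] hi [ 549.9 -384.9   81.9]
scene purple px [370.4 303.1] bb [234 185   7  25 109] med [ 520.7 -223.    62.3] lo [ 511.7 -230.2   10.9] hi [ 527.9 -218.5   81.5]
scene wood px [44.8 92. ] bb [  0  55  59   9 156] med [  896.  -2433.9    28.4] lo [  723.5 -2448.7    20.4] hi [ 1049.8 -2419.1    35.3]
   rect ((885.260009765625, -2431.9306640625), (39.85786819458008, 344.728515625), 89.40201568603516)
scene wood px [610.7 134.1] bb [380  81  23  10  62] med [-676.4 -739.8   27.8] lo [-789.9 -759.6   20.6] hi [-618.  -721.3   35.1]
scene wood px [234.4 282.5] bb [139 176  23  11 180] med [ 687.6 -465.9   27.9] lo [ 657.9 -493.6   25.9] hi [ 716.7 -438.4   30. ]
   rect ((687.4103393554688, -466.28851318359375), (61.318721771240234, 64.74845123291016), 71.7964096069336)
scene wood px [377.9 285.6] bb [237 177  12  13  77]
[... 5253 characters left out ...]
11 126] med [665.2  82.8  39.2] lo [629.4  72.5  35.4] hi [691.5 100.7  43. ]
side dark px [ 22.4 359.2] bb [   0  192   34   72 1538] med [ 65.6 -53.7  74.6] lo [ 35.4 -78.4  36.6] hi [ 84.9  -2.3 125.8]
side dark px [520.2 396.7] bb [328 245  11  18 153] med [ 581.6 -325.8   60. ] lo [ 576.1 -329.2   43.2] hi [ 590.4 -316.    71.1]
side dark px [478.2 401.2] bb [301 247  12  25 193] med [ 526.3 -325.6   75.5] lo [ 520.9 -329.8   44. ] hi [ 536.8 -315.8   88.5]
side dark px [433.9 415.6] bb [271 257  15  26 206] med [ 473.3 -324.3   74.8] lo [ 463.6 -326.7   47.9] hi [ 485.6 -317.5   85.2]
(170, 140, 270, 220) 7.5
(240, 210, 380, 350) 4.285714285714286
(250, 240, 370, 310) 6.666666666666667
```

View pics/lever_crop.png

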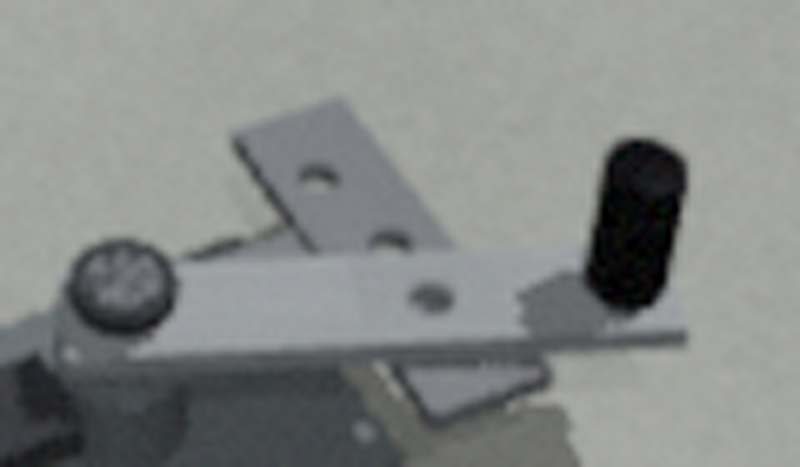

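View pics/crop_side_240.png

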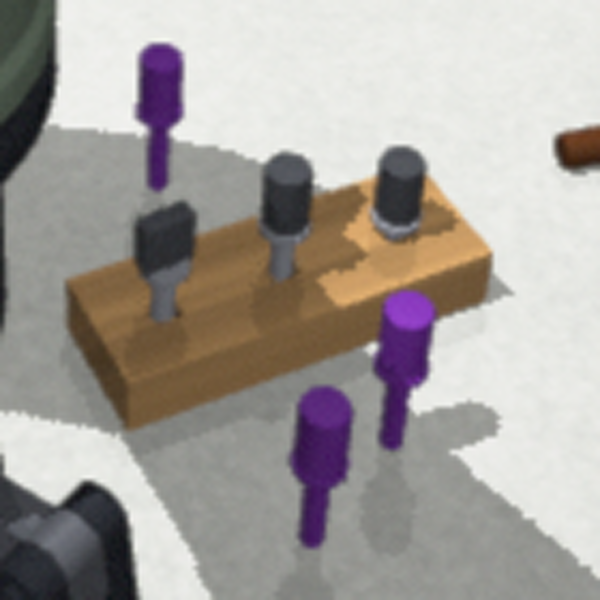

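The lever crop shows the lever hole at (432,297) and two stop holes clear of the lever. One is at the far end (319,178) and the other, at (390,240), is just beside the lever and should be the middle one. The rack crop confirms the middle pin (287,195) is dark, round and tall; the wing pin is at (165,250) and the short pin at (402,190). Next I'll take closer wrist views over both places.

```bash
python3 - <<'E'
import pickle,cv2,numpy as np
from h import *
from workcell import *
np.set_printoptions(precision=1,suppress=True)
d=pickle.load(open("d0.pkl","rb"));c=d["scene"];f=6.6667
g=lambda x,y,z:onplane(c,250+(x+.5)/f-.5,240+(y+.5)/f-.5,z)
for n,x,y,z in(("lever hole",432,297,60),("mid",390,243,50),("far",319,181,50),("cap",122,285,74),("handle",648,160,110)):print(n,g(x,y,z))
def R(a): # closing (y) axis at angle a, z down
    y=np.array([np.cos(a),np.sin(a),0]);z=np.array([0,0,-1.]);return np.stack([np.cross(y,z),y,z],1)
M=c["cam_to_world"]
W={}
for k,(p,a) in enumerate((((532,-330,250),np.pi/2),((545,130,260),np.pi/2),((575,70,280),np.pi/2))):
    best=None
    for s in(a,a-np.pi):
        q=inverse_kinematics(list(p),R(s))
        if q is not None and (best is None or abs(q[6])<abs(best[0][6])):best=(q,s)
    print(p,best)
    movep(list(p),R(best[1]));w=camera("wrist");W[k]=w;cv2.imwrite(f"pics/w{k}.png",w["image"])
    print(w["cam_to_world"].round(2).tolist(),read_state()["time"])
pickle.dump(W,open("W.pkl","wb"))
cv2.imwrite("pics/w01.png",np.hstack([cv2.resize(W[0]["image"],(400,300)),cv2.resize(W[1]["image"],(400,300))]))
cv2.imwrite("pics/wall.png",np.vstack([cv2.imread("pics/w01.png"),np.hstack([cv2.resize(W[2]["image"],(400,300)),np.zeros((300,400,3),np.uint8)])]))
E
```

```text
lever hole [547.5 136.2  60. ]
mid [538.2 106.   50. ]
far [540.8  73.7  50. ]
cap [628.8  95.3  74. ]
handle [496.3 161.8 110. ]
(532, -330, 250) (array([ 0.4,  0.5,  0. ,  1.6, -0. ,  1.1, -1.1]), -1.5707963267948966)
[[-0.0, 0.96, 0.28, 602.72], [-1.0, -0.0, 0.0, -330.48], [0.0, -0.28, 0.96, 391.67], [0.0, 0.0, 0.0, 1.0]] 1.4417
(545, 130, 260) (array([ 0.1,  0.4, -0.5,  1.7,  0.3,  1.1,  1. ]), 1.5707963267948966)
[[0.0, -0.96, -0.28, 474.3], [1.0, 0.0, 0.0, 130.09], [-0.0, -0.28, 0.96, 401.69], [0.0, 0.0, 0.0, 1.0]] 3.3917
(575, 70, 280) (array([-1. ,  0.7,  1.2,  1.7, -0.7,  1.2, -1.1]), -1.5707963267948966)
[[0.0, 0.96, 0.28, 646.44], [-1.0, -0.0, 0.0, 70.6], [0.0, -0.28, 0.96, 421.4], [0.0, 0.0, 0.0, 1.0]] 5.45
```

View pics/wall.png

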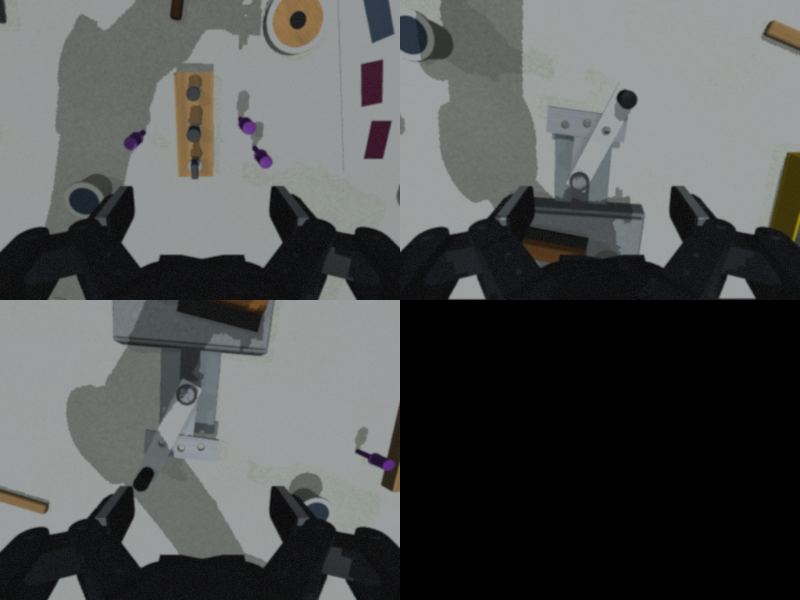

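The wrist tiles show the rack (pins at (194,93), (194,133) and (195,170)) and the lever. In the upper-right tile the stop holes are at (565,124) and (587,123), with the lever hole at (606,130). I'll enlarge both lever views and triangulate.

```bash
python3 - <<'E'
import pickle,cv2,numpy as np
W=pickle.load(open("W.pkl","rb"))
a=W[1]["image"][100:260,180:310];b=W[2]["image"][90:250,160:290]
o=np.hstack([cv2.resize(x,None,fx=3,fy=3,interpolation=cv2.INTER_CUBIC) for x in(a,b)])
print(o.shape);cv2.imwrite("pics/lev2.png",np.clip(o*1.3,0,255).astype(np.uint8))
E
```

```text
(480, 780, 3)
```

View pics/lev2.png

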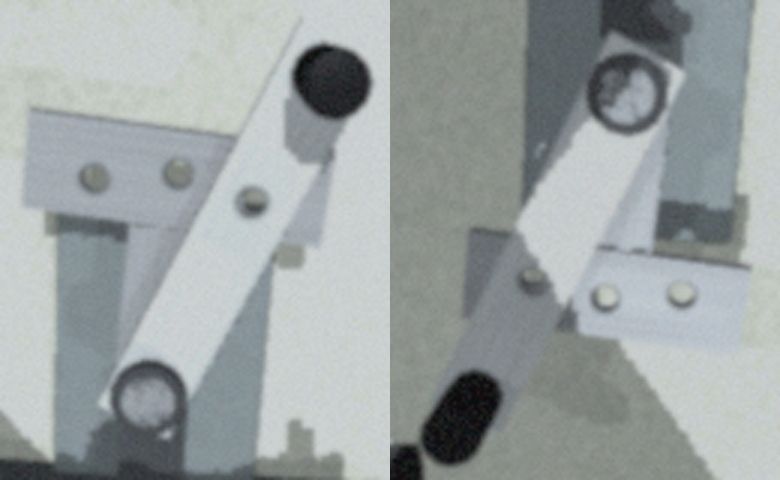

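```bash
python3 - <<'E'
import pickle,cv2,numpy as np
from h import *
np.set_printoptions(precision=1,suppress=True)
W=pickle.load(open("W.pkl","rb"));d=pickle.load(open("d0.pkl","rb"))
A=lambda x,y:(180+(x+.5)/3-.5,100+(y+.5)/3-.5)
B=lambda x,y:(160+(x-390+.5)/3-.5,90+(y+.5)/3-.5)
pts={"far":((94,177),(682,293),50),"mid":((179,173),(605,296),50),"lhole":((252,201),(533,279),60),"cap":((149,397),(627,93),74)}
S={}
for n,(a,b,z) in pts.items():
    t,e=tri(ray(W[1],*A(*a)),ray(W[2],*B(*b)))
    p1,p2=onplane(W[1],*A(*a),z),onplane(W[2],*B(*b),z)
    S[n]=(p1+p2)/2;print(n,"tri",t,"err",e,"planes",p1[:2],p2[:2])
for n in("far","mid","lhole"):
    v=S[n]-S["cap"];print(n,np.hypot(*v[:2]),np.arctan2(-v[1],-v[0]))
bl={}
for n,c in(("scene",d["scene"]),("side",d["side"]),("w",W[0])):
    P=cloud(c);h=cv2.cvtColor(c["image"],cv2.COLOR_BGR2HSV)
    m=(h[...,2]<100)&(h[...,1]<90)&(P[...,2]>48)&(P[...,2]<100)&(P[...,0]>440)&(P[...,0]<620)&(P[...,1]<-290)&(P[...,1]>-350)
    k,l,st,ce=cv2.connectedComponentsWithStats(m.astype(np.uint8))
    bl[n]=sorted([(np.median(P[l==i],0),ce[i],st[i],np.percentile(P[l==i],98,axis=0)) for i in range(1,k) if st[i,4]>30],key=lambda b:b[0][0])
    for b in bl[n]:print(n,*b)
for i in range(3):
    try:
        r={n:ray(c,*bl[n][i][1]) for n,c in(("scene",d["scene"]),("side",d["side"]),("w",W[0]))}
        print(i,*tri(r["scene"],r["side"]),*tri(r["w"],r["side"]),*tri(r["w"],r["scene"]))
    except Exception as e:print(e)
P=cloud(W[0]);m=(P[...,2]>24)&(P[...,2]<36)&(P[...,1]<-270)&(P[...,1]>-370)&(P[...,0]>430)&(P[...,0]<630)
print("rack",cv2.minAreaRect(P[m][:,:2].astype(np.float32)),np.median(P[m][:,2]))
for k in(1,2):
    P=cloud(W[k]);m=(P[...,2]>104)&(P[...,2]<118)&(P[...,0]<560)&(P[...,0]>450)&(P[...,1]>110)&(P[...,1]<210)
    print("handle top",m.sum(),np.median(P[m],0) if m.any() else "", cv2.minEnclosingCircle(P[m][:,:2].astype(np.float32)) if m.any() else "")
P=cloud(d["scene"]);m=(P[...,1]>-200)&(P[...,1]<-90)&(P[...,0]>360)&(P[...,0]<470)&(P[...,2]>45)&(P[...,2]<65);print("tub",cv2.minEnclosingCircle(P[m][:,:2].astype(np.float32)))
E
```

```text
far tri [538.8  71.9  46. ] err 0.3273563423151007 planes [538.   72.4] [540.  72.]
mid tri [537.3 106.4  45.3] err 0.15474612887622918 planes [536.5 106.8] [538.7 105.9]
lhole tri [547.4 136.4  53.8] err 0.28143564196933746 planes [546.  136.1] [549.1 135.4]
cap tri [626.8  93.5  67.8] err 0.18812854759701853 planes [624.   94.3] [627.1  93. ]
far 89.13780901069133 0.24330738500135504
mid 88.87575267300637 -0.14321105932204828
lhole 88.6339672859717 -0.49513280034647456
scene [ 478.2 -316.8   69.7] [234.5 171.3] [231 166   8  12  80] [ 488.4 -310.7   84.8]
scene [ 534.9 -313.4   74.1] [217.2 175.7] [214 169   8  15  94] [ 541.7 -308.4   90.2]
scene [ 588.5 -313.5   62.9] [200.  184.4] [197 180   7  10  65] [ 595.8 -308.5   72.5]
side [ 473.5 -324.5   74.9] [277.8 265.6] [271 257  15  20 205] [ 487.  -317.3   85.3]
side [ 527.  -325.5   77.9] [306.2 255.8] [301 246  12  21 198] [ 537.5 -314.    89. ]
side [ 582.1 -325.1   63.9] [333.1 252.4] [328 245  11  16 139] [ 591.6 -314.3   71.8]
w [ 480.8 -320.1   81.6] [249.1 215.2] [244 204  13  25 239] [ 487.4 -313.5   83.4]
w [ 533.6 -319.
[... 227 characters left out ...]
063756937733 [ 475.7 -319.8   67.6] 0.08283516162737968
1 [ 531.2 -319.4   70.3] 1.030906831985435 [ 530.6 -319.4   70.5] 0.09703381290136176 [ 531.1 -319.5   70.5] 1.1730100593966737
2 [ 585.4 -320.6   58.1] 0.4621095354072446 [ 585.7 -318.9   56.7] 1.0910204556849676 [ 585.8 -318.8   59.3] 0.9423194208246857
rack ((529.6539306640625, -319.4659729003906), (170.35543823242188, 60.126800537109375), 0.6292121410369873) 29.297761909162034
handle top 456 [497.1 162.9 108.9] ((497.16119384765625, 163.13406372070312), 11.831274032592773)
handle top 312 [498.3 161.8 109. ] ((497.2881164550781, 162.12608337402344), 11.808805465698242)
tub ((415.0132751464844, -136.68951416015625), 34.22705841064453)
```

Everything agrees: radii are about 90 mm, the knob tops are near 87 mm and the rack measures 170 x 60 mm. The pin axis is at (530.5, -319.4) and the pivot at about (627, 94). The lever angle in the world frame is -0.486, and the middle hole is at -0.138. Next I swing the lever by its handle.

```bash
cat >>h.py <<'E'
PIV=np.array([627.,94.]);
def R(a):
    y=np.array([np.cos(a),np.sin(a),0]);z=np.array([0,0,-1.]);return np.stack([np.cross(y,z),y,z],1)
def polar(phi,r,z):return [PIV[0]-r*np.cos(phi),PIV[1]-r*np.sin(phi),z]
def best(p,a):
    from workcell import inverse_kinematics
    c=[(max(abs(q)),s) for s in(a,a-np.pi) if (q:=inverse_kinematics(list(p),R(s))) is not None]
    return min(c)[1]
E
python3 - <<'E'
from h import *
from workcell import *
np.set_printoptions(precision=2,suppress=True)
goto_joints([0.1,0.4,-0.5,1.7,0.3,1.1,1.0])
f0=-.486
h=[497.2,162.6]
a=best([*h,150],f0+np.pi/2);off=a-f0
movep([*h,150],R(a));movel([*h,74],max_speed=80);clamp()
s=read_state();print("gap",s["finger_gap"],s["eef_pos"],s["ft_force"],s["time"])
for f in np.linspace(f0,-.138,8)[1:]:
    movel(polar(f,147,74),R(f+off),max_speed=60)
s=read_state();print(s["eef_pos"],s["ft_force"],s["finger_gap"])
open_gripper();movel(polar(-.138,147,170))
w=camera("wrist");cv2.imwrite("pics/w3.png",w["image"]);P=cloud(w)
m=(P[...,2]>104)&(P[...,2]<118)&(P[...,0]<560)&(P[...,0]>430)&(P[...,1]>70)&(P[...,1]<210)
if m.any():
    c=cv2.minEnclosingCircle(P[m][:,:2].astype(np.float32));print(c,polar(-.138,147,0),np.arctan2(PIV[1]-c[0][1],PIV[0]-c[0][0]))
print(read_state()["time"])
E
```

```text
gap 22.572463905060054 [497.28 162.71  74.25] [-1.83 -0.13  4.88] 9.8333
[481.22 113.87  74.22] [-3.42  0.03  8.75] 22.488269974028054
((480.9814147949219, 114.75584411621094), 11.760329246520996) [np.float64(481.3975140317932), np.float64(114.22167351823651), 0] -0.14119930210294146
13.2333
```

```bash
python3 - <<'E'
from h import *
from workcell import *
np.set_printoptions(precision=2,suppress=True)
p=[530.5,-319.4]
a=best([*p,150],np.pi/2)
movep([*p,150],R(a));print(movel([*p,60],max_speed=80,guard=15));clamp()
s=read_state();print("gap",s["finger_gap"],s["gripper_force"],s["eef_pos"],s["ft_force"],s["time"])
z0=s["eef_pos"][2]
movel([*p,z0+40],max_speed=60);movel([*p,185])
c=camera("side");cv2.imwrite("pics/side1.png",c["image"][60:330,180:430])
f=-.14;t=polar(f,90,185);b=best(t,f+np.pi/2)
movep(t,R(b));s=read_state();print(s["finger_gap"],s["eef_pos"],s["ft_force"],s["time"])
c=camera("scene");cv2.imwrite("pics/scene1.png",cv2.resize(c["image"][140:340,180:400],None,fx=3,fy=3)[:600,:800])
movel(polar(f,90,122))
g=movel(polar(f,90,68),max_speed=25,guard=6)
s=read_state();print(g,"foot z",s["eef_pos"][2]-z0+8,s["eef_pos"],s["ft_force"],s["time"])
c=camera("scene");cv2.imwrite("pics/scene2.png",cv2.resize(c["image"][200:340,220:400],None,fx=4,fy=4))
E
```

```text
False
gap 17.99882091773688 58.43635976314545 [ 530.65 -319.5    60.21] [-0.57 -0.36  4.21] 16.7417
18.304505599735844 [538.   105.73 184.69] [ 0.25 -0.25 -1.79] 19.975
False foot z 15.836632580402814 [537.89 106.48  68.05] [-1.6  -4.16  1.78] 22.9
```

It went straight down with no contact. I'll check that it is really in the hole.

View pics/scene2.png

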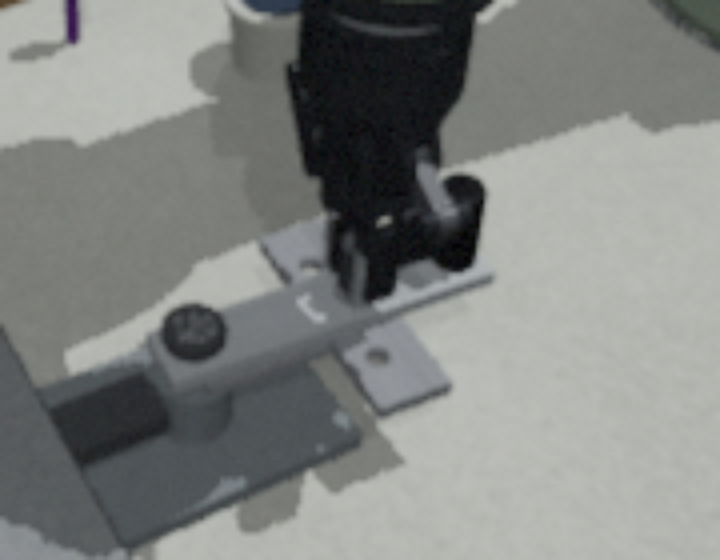

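```bash
python3 - <<'E'
from h import *
from workcell import *
np.set_printoptions(precision=2,suppress=True)
e=read_state()["eef_pos"]
g=movel([e[0],e[1],62],max_speed=10,guard=12)
s=read_state();print(g,s["eef_pos"],s["ft_force"],s["finger_gap"])
open_gripper();wait(.3)
movel([e[0],e[1],185]);movep([545,60,280],s["tool_rot"])
for n in("wrist","scene"):
    c=camera(n);P=cloud(c)
    m=(P[...,2]>86)&(P[...,2]<103)&(np.hypot(P[...,0]-538,P[...,1]-106)<22)
    print(n,m.sum(),np.median(P[m],0),np.percentile(P[m][:,2],[50,90,98]))
    cv2.imwrite(f"pics/end_{n}.png",c["image"])
x=cv2.resize(c["image"],(800,600));cv2.imwrite("pics/end.png",x)
print(read_state()["time"])
E
```

```text
True [537.87 106.43  67.16] [-2.1  -0.73 11.29] 18.318520066798325
wrist 247 [537.58 106.71  92.89] [92.89 94.07 94.49]
scene 86 [541.32 109.18  94.59] [94.59 96.11 97.  ]
25.75
```

View pics/end.png

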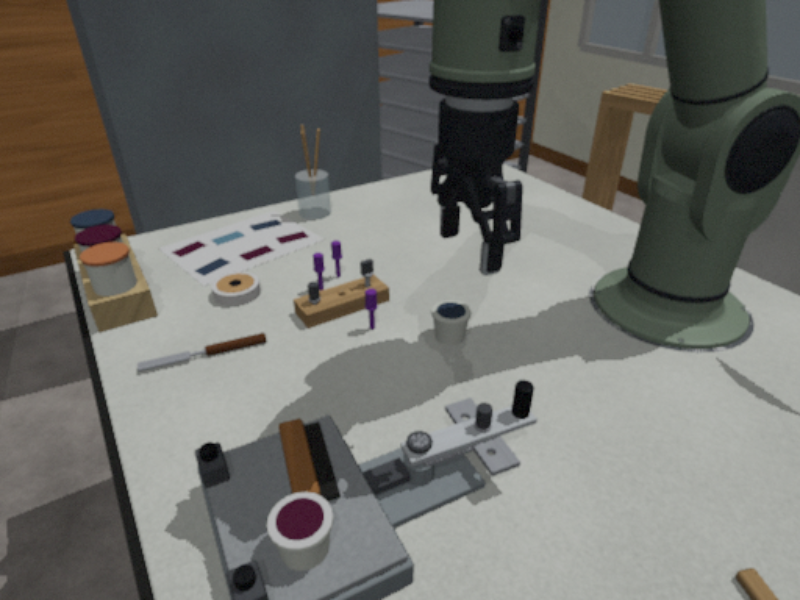

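The first picture showed a free stop hole on each side of the lever, so the pin is in the middle one. The end view shows the pin home at (484,414), with the other two pins in the rack and the tub (451,320) still standing. The collar met the lever at TCP z 67.16, as computed, and the knob top is at about 94 mm.

```bash
python3 -c "
from workcell import *
print(finish_job())"
```

```text
the job is handed in; nothing more can be done
None
```

The lever is locked at the middle stop with the long lock pin pushed fully home, the other two pins and the ink tub were left in place, and the job is handed in (about 26 s of the 72 s used).

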